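# Photograph a yarn sample: slide home, lamp on, filter, capture

## Robot

A 7-joint arm with a two-finger parallel gripper is mounted at the origin on the work surface. World frame = base frame: x ahead of the robot, y to its left, z up, the work surface at z = 0. Lengths are in mm, angles in rad, forces in N, time in s.
With the tool pointing down it reaches from about 350 to 900 mm from the base axis. Payload 19.9 kg.
Tool frame: the origin (TCP) lies midway between the tips of the shut fingers; the grasp point (between the pads) lies 19 mm behind it; z points along the fingers, y is the direction in which the jaws open and shut (so a half turn about z gives the same grasp; the last joint's range is limited). The gripper opens to 85 mm and grips with 20 to 120 N. Pads are 22 mm wide; open, the fingers measure 114 mm over their backs; the gripper's body (76 mm by 85 mm) begins 54 mm behind the grasp point. The pads swing forward as they close: fully open they stand 13 mm farther back than shut.
Start: joints at [1.254, 0.417, -0.01, 1.614, 0.005, 1.111, -0.053], TCP at [170.193, -601.361, 231.26] pointing down, gripper open.
Joint ranges: [-2.81, 2.81], [-0.39, 2.02], [-1.27, 1.25], [0.06, 2.57], [-1.19, 4.33], [0.19, 2], [-2.82, 2.82]. Speed limits (rad/s): [1.89, 1.89, 2.39, 2.39, 3.01, 3.01, 3.01].

## Interface

Orientations are given as a unit quaternion [x, y, z, w].
In Python, from station import * gives the robot as it stands. The module is installed in compiled form; this text tells all that it offers.
- The arm moves only by the tool apply_moves, never from a script. Its argument "series" is a list of rows, each an object of numbers: "tx", "ty", "tz": the shift along the tool's x, y, z each as a share of 40 cm, from -1 to 1; "wx", "wy", "wz": the turn, a rotation vector about the tool's x, y, z each as a share of 360 degrees, from -1 to 1; "hand": the gripper's target within -1 to 1 (shut at 1, half-way at 0, fully open at -1). In form: [{"tx": .., "ty": .., "tz": .., "wx": .., "wy": .., "wz": .., "hand": ..}, ...]. A call has exactly 10 rows; each row is the pose to reach, as a shift and turn from the pose measured when the call began, along the tool's axes at that moment, turning the shorter way round; what a row does not reach only later rows make up. A row lasts 1/10 s, in which the tool goes at most 50 mm and 8.59 degrees, less where a joint would pass 70% of its speed; a pose out of reach is approached as far as the arm can. A call with a number of a shift or a turn outside -1 to 1 is refused whole. A call with a gripper value outside its range is refused whole. The fingers move at their own pace and stop on an object; "grip_force" is the grip in N (left out, the last holds). Time passes only in rows, so rows that repeat a pose let the fingers close, or fill a call up. It gives the time, the measured TCP pose, the force and the opening at its end, in the units of the state.
- sense(): the state, without advancing time (a new reading comes with each control period).
- read_camera(name): name is "scene" or "top" or "wrist"; returns a dict with "frame" (480x640x3 uint8, red, green, blue), "z_map" (480x640 float32, mm along the optical axis (not along the pixel's ray), 0 where there is no reading), "camera_matrix" (3x3 intrinsics, pixels), "distortion" ([k1, k2, p1, p2, k3] as OpenCV has them; the pictures are not rectified), "extrinsics" (4x4, takes a point from camera to world coordinates); the wrist camera has in their place "hand_eye" (4x4, takes a point from camera to tool coordinates, whose origin is the TCP and whose axes are the flange's). Camera axes: x right, y down, z forward; pixel columns grow to the right and rows downward; lengths in mm; the calibration is good to about 2 mm. A picture is of the moment at which its call begins: read the wrist's pose just before it.
- hand_in(): hands the job in, once; it reports no verdict.
The state is a dict: "time_s": time; "q": joint angles; "joint_velocities": joint speeds; "joint_efforts": joint torques, N m; "ee_pos": TCP position; "ee_rot": TCP orientation; "ft_force": force on the tool from outside, world axes, zero at the start; "moment": the same for the moment, N m; "width": opening from 0.0 (shut) to 1.0 (fully open).
Only numpy, scipy, OpenCV 4.12 (cv2) and the standard library are available. Lean on these libraries where they do the work, as an engineer would, in place of code of your own. Each camera call takes 0.05 s, during which the arm holds its last target.

## Task

Take a picture of the yarn sample under the video microscope by pushing and pressing with the fingertips, in this order: push the orange-tabbed specimen slide fully home, press down the raised half of the red rocker on the grey lamp box until the lamp is switched fully on, push the blue filter key fully down so that it stays, then press the green capture key fully down and let it come back up. Do not press the red or yellow key, and do not pick up, shift or knock over the lamp box or anything else on the bench.

Things in the scene. Friction and masses are not known exactly. Their poses are not given: they have to be found in the camera images.
- slide (a joint): specimen slide of the microscope: how far it stands out, m. 0 = fully home (hard stop), up to 0.060 out; it starts 0.030 to 0.055 out. It runs stiffly (about 2.5 N) and stays where it is left.
- slide_tab (a point): centre of the front face (towards the robot) of the upright orange tab at the slide's outer end; moves with the slide. The tab is 10 mm thick, 60 wide (y), 40 tall, centre 95 mm above the table. The point's +x is the horizontal direction in which to push it home (the outward normal is -x).
- microscope: cream video microscope fixed to the table; origin under its base, x as for slide_tab. Base and black stage reach from x = -120 to +140 mm, y +-85 mm, 80 mm high (slide guides on it to 92 mm); the head and column (y +-55; focus knobs at the column, y +-83) stand at x = -30 to +140 mm, up to 400 mm high; objectives hang to 155 mm over the stage centre.
- rocker (a joint): red lamp rocker on the lamp box, rad. 0 to 0.05 = off at the start, 0.44 = fully on (hard stop). Takes about 3.6 N at rocker_raised, and stays where it is left.
- rocker_raised (a point): point to press: top face of the half of the rocker that stands up when off, 18 mm from the pivot line and on its white stripe; it moves with the rocker and goes down about 8 mm to fully on. Seen from above, its x axis points from the pivot to this half, as the lamp box's x axis does. Rocker 56 long (x) by 34 wide (y), on a black frame 70 x 46 whose top is 66 mm above the table.
- lampbox: grey lamp supply box, loose on rubber feet, 0.7 to 1.0 kg, 120 (x) x 100 (y) x 60 high; origin under its centre. The rocker is in the middle of its top.
- blue_key (a joint): blue filter key: depth pressed, m. 0 = up, 0.006 = fully down (hard stop). Takes about 3.5 N and stays down once pushed.
- blue_top (a point): centre of the blue key's top face (moves with it). All keys: round, diameter 30, top 50 mm above the table when up, in a black collar of diameter 38 whose top is 41 mm above the table; the four stand in a 2 x 2 square, 64 mm apart, in an order that changes, on the pod.
- green_key (a joint): green capture key: depth pressed, m. 0 = up, 0.006 = fully down (hard stop, 5 N). A spring returns it.
- green_top (a point): centre of the green key's top face (moves with it)
- red_key (a joint): red key (not to be pressed): depth, m; sprung, travel 0.006
- red_top (a point): centre of the red key's top face
- yellow_key (a joint): yellow key (not to be pressed): depth, m; sprung, travel 0.006
- yellow_top (a point): centre of the yellow key's top face
- pod: cream key pod fixed to the table, 150 x 150 x 35 high; origin under its centre. Pod and lamp box stand left and right of the microscope, either way round.
- yarn_a: bystander, loose: tall white yarn package (cylinder), diameter 110, height 150 mm; origin at the centre of its underside
- yarn_b: bystander, loose: white yarn package (cylinder), diameter 110, height 130 mm; origin at the centre of its underside
- spool: bystander, loose: small teal yarn spool, diameter 40, height 50 mm; origin at the centre of its underside
- oil: bystander, loose: small amber bottle with black cap, diameter 36, height 75 mm; origin at the centre of its underside
- slidebox: bystander, loose: blue box of glass slides, 87 x 62 x 36 high mm; origin at the centre of its underside
- dish: bystander, loose: clear open dish, diameter 90, height 16 mm; origin at the centre of its underside
- jar: bystander, loose: white jar, diameter 60, height 80 mm; origin at the centre of its underside
Mind the look-alikes: they are no part of the job. What is shaped like the lampbox but pink is not meant.

How it is judged (in metres and radians):
On the way, in this order (a step that is already met when the one before it is completed fails the run):
1. the specimen slide is pushed fully home (value of joint slide below 0.003 m), for 0.1 s.
2. the lamp rocker is switched fully on (value of joint slide below 0.003 m and value of joint rocker above 0.37 rad), for 0.1 s.
3. the blue key is pushed fully down (all of step 2 and value of joint blue_key above 0.0045 m), for 0.1 s.
4. the green key is pressed fully down (all of step 3 and value of joint green_key above 0.0045 m), for 0.04 s.
At the end, for the whole second after the job is handed in: slide within 4 mm of home, rocker beyond 0.37 rad, blue key down at least 4.5 mm, green, red and yellow keys up (within 1.5 mm), lamp box upright and at rest, and it and all bystanders within 20 mm of where they started (value of joint slide below 0.004 m and value of joint rocker above 0.37 rad and value of joint blue_key above 0.0045 m and value of joint each of green_key, red_key, yellow_key below 0.0015 m and angle between lampbox's own z axis and vertical below 0.05 rad and linear speed of lampbox below 0.02 m/s and distance of each of yarn_a, yarn_b, spool, oil, slidebox, dish, jar, lampbox from where it was at the start of the episode below 0.02 m); the robot touches nothing.
It fails at once if the red or yellow key is pressed (value of joint any of red_key, yellow_key above 0.002 m).
It fails at once if the rocker is switched on before the slide is home (value of joint rocker above 0.37 rad and value of joint slide above 0.006 m).
It fails at once if the blue key is pushed in before the lamp is on (value of joint blue_key above 0.003 m and value of joint rocker below 0.3 rad).
It fails at once if the green key is pressed before the slide is home, the lamp on and the blue key down (value of joint green_key above 0.003 m and (value of joint slide above 0.006 m or value of joint rocker below 0.3 rad or value of joint blue_key below 0.003 m)).
It fails at once if the lamp box or a bystander is lifted, tipped or shifted (height (world z) of lampbox above 0.012 m or angle between lampbox's own z axis and vertical above 0.15 rad or distance of any of yarn_a, yarn_b, spool, oil, slidebox, dish, jar, lampbox from where it was at the start of the episode above 0.02 m).
It also fails if it takes over 59 s, if anything falls off the work surface, if the arm or the gripper's body presses on something with over 40 N, if the wrist force passes 120 N, or if a joint passes its speed limit or range.

## Working session

There is one attempt and no reset: what is moved stays moved. The work goes in short steps, Python scripts to look and compute and a tool call to move; the robot and the scene stay as the last step left them, time stands still between calls to the robot, and variables do not carry over. Pictures are saved under pics/ and viewed, and the job is handed in when it is done.

Besides the shell and the picture viewer there is one more tool, called after "Request:" as name([rows], argument=value, ...), one row to a line, values as JSON. apply_moves: Moves the arm, as the interface text tells. Its arguments: {"type":"object","properties":{"series":{"type":"array","items":{"type":"object","properties":{"tx":{"type":"number"},"ty":{"type":"number"},"tz":{"type":"number"},"wx":{"type":"number"},"wy":{"type":"number"},"wz":{"type":"number"},"hand":{"type":"number"}}}},"grip_force":{"type":"number"}},"required":["series"]}

```bash
mkdir -p pics
cat > h.py <<'E'
import numpy as np, cv2
from station import *
def grab(n,tag):
    s=sense(); c=read_camera(n); cv2.imwrite(f'pics/{tag}.png',c['frame'][:,:,::-1])
    np.savez(f'{tag}.npz',s_pos=s['ee_pos'],s_rot=s['ee_rot'],**c); return c
E
python3 - <<'E'
from h import *
s=sense(); print(s)
for n in ['scene','top','wrist']:
    c=grab(n,n+'0'); print(n,c['camera_matrix'],c['distortion'],c.get('extrinsics',c.get('hand_eye')),(c['z_map']>0).mean())
E
```

```text
{'time_s': 0.0, 'q': array([ 1.25349696,  0.41798592, -0.01027814,  1.61416459,  0.00470128,
        1.11071687, -0.05305526]), 'joint_velocities': array([-2.06506020e-03,  6.23009385e-04, -4.14438296e-04,  8.26011583e-05,
       -5.91797677e-04,  8.24090697e-04,  5.65029509e-04]), 'joint_efforts': array([-2.40058962e-04, -8.64440274e+01,  6.79443106e-01, -4.34893477e+01,
        1.92605885e-02,  7.36000162e-03, -3.36646721e-06]), 'ee_pos': array([ 170.07754474, -601.05088643,  230.65696678]), 'ee_rot': array([ 9.90511459e-01,  1.37428740e-01, -1.37216755e-04, -6.10456875e-04]), 'ft_force': array([ 0.24926156, -0.01175636, -0.32017156]), 'moment': array([ 0.03722552, -0.0073908 , -0.02303668]), 'width': 1.0006044429583347}
scene [[512.1224726    0.         318.20141607]
 [  0.         512.1224726  244.48180012]
 [  0.           0.           1.        ]] [-0.09986112  0.          0.          0.          0.        ] [[-8.78648560e-01  3.80212973e-01 -2.88816211e-01  8.56146702e+02]
 [ 4.77233061e-01  6.80313756e-01 -5.56256954e-01  6.89929119e+02]
 [-1.50104688e-02 -6.26587016e-01 -7.7
[... 374 characters left out ...]
9.99734498e-01  5.95511131e-03 -2.22591575e-02  1.89440148e+01]
 [ 2.14263543e-02 -1.15097421e-01 -9.93123102e-01  1.76373401e+03]
 [ 0.00000000e+00  0.00000000e+00  0.00000000e+00  1.00000000e+00]] 0.9957942708333334
wrist [[377.68624794   0.         325.83528106]
 [  0.         377.68624794 234.56460197]
 [  0.           0.           1.        ]] [-0.00743782  0.          0.          0.          0.        ] [[-2.28753774e-04 -9.56664387e-01 -2.91192717e-01  7.46827725e+01]
 [ 9.99999635e-01 -4.58410061e-04  7.20453763e-04  2.73692831e-01]
 [-8.22718129e-04 -2.91192446e-01  9.56664143e-01 -1.41946764e+02]
 [ 0.00000000e+00  0.00000000e+00  0.00000000e+00  1.00000000e+00]] 0.9960416666666667
```

View pics/scene0.png

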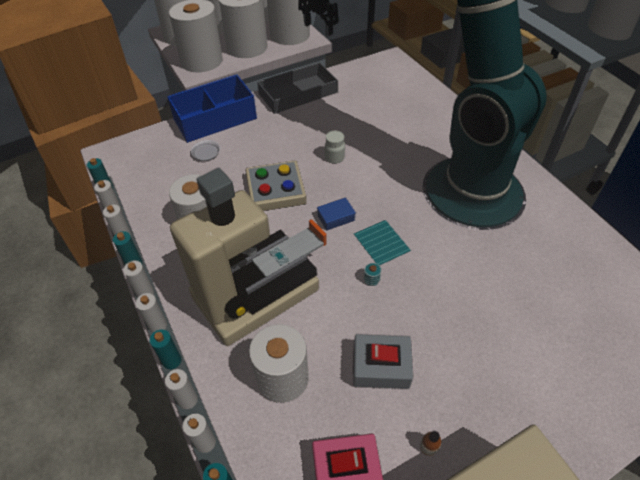

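View pics/top0.png

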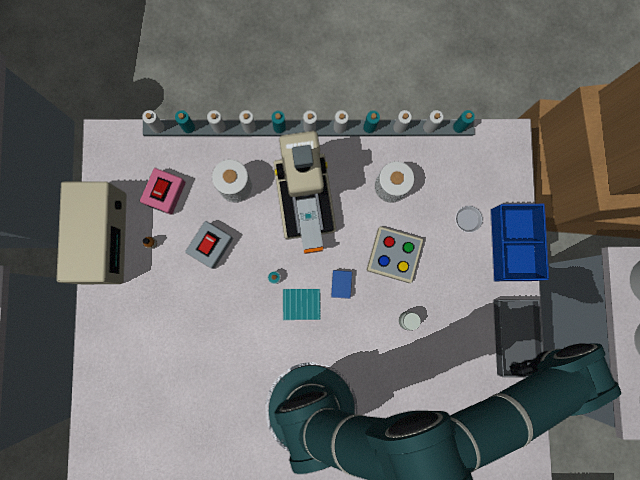

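View pics/wrist0.png

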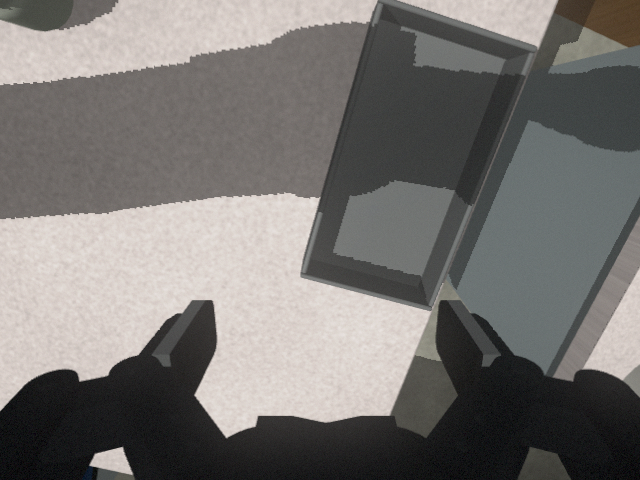

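Candidates: grey lamp box at top (210,243) versus pink look-alike (160,190); the grey one is meant. Keys on the pod in the top picture: red (389,242), green (408,247), blue (384,261), yellow (403,266). Also not meant are the blue slidebox (342,283) and the blue bin (520,242). The orange tab is at top (313,250).

```bash
cat >> h.py <<'E'
from scipy.spatial.transform import Rotation as R
def load(tag):
    d=dict(np.load(f'{tag}.npz'))
    if 'hand_eye' in d:
        T=np.eye(4);T[:3,:3]=R.from_quat(d['s_rot']).as_matrix();T[:3,3]=d['s_pos'];d['extrinsics']=T@d['hand_eye']
    return d
def ray(d,uv):
    n=cv2.undistortPoints(np.array([[uv]],float),d['camera_matrix'],d['distortion'])[0,0]
    E=d['extrinsics']; v=E[:3,:3]@np.r_[n,1]; return E[:3,3],v
def onplane(d,uv,z):
    o,v=ray(d,uv); return o+v*(z-o[2])/v[2]
def bydepth(d,uv):
    o,v=ray(d,uv); z=d['z_map'][int(round(uv[1])),int(round(uv[0]))]; return o+v*z
def tri(d1,u1,d2,u2):
    o1,v1=ray(d1,u1);o2,v2=ray(d2,u2);v1=v1/np.linalg.norm(v1);v2=v2/np.linalg.norm(v2)
    t=np.linalg.lstsq(np.c_[v1,-v2],o2-o1,rcond=None)[0]
    a=o1+t[0]*v1;b=o2+t[1]*v2; return (a+b)/2,np.linalg.norm(a-b)
def project(d,p):
    E=np.linalg.inv(d['extrinsics']); return cv2.projectPoints(np.array([p],float),cv2.Rodrigues(E[:3,:3])[0],E[:3,3],d['camera_matrix'],d['distortion'])[0][0,0]
def blobs(d,lo,hi,roi=None,amin=15):
    h=cv2.cvtColor(d['frame'],cv2.COLOR_RGB2HSV); m=cv2.inRange(h,np.array(lo),np.array(hi))
    if roi: z=np.zeros_like(m); x0,y0,x1,y1=roi; z[y0:y1,x0:x1]=m[y0:y1,x0:x1]; m=z
    cs,_=cv2.findContours(m,cv2.RETR_EXTERNAL,cv2.CHAIN_APPROX_NONE)
    out=[]
    for c in cs:
        if cv2.contourArea(c)>=amin:
            M=cv2.moments(c); out.append((cv2.contourArea(c),M['m10']/M['m00'],M['m01']/M['m00'],cv2.minAreaRect(c),c))
    return sorted(out,key=lambda t:-t[0])
E
python3 - <<'E'
from h import *
t=load('top0');s=load('scene0')
R_={'red':((0,150,80),(6,255,255)),'orange':((7,150,80),(16,255,255)),'yellow':((20,150,90),(32,255,255)),'green':((45,120,50),(80,255,255)),'blue':((105,120,60),(130,255,255))}
for n,(lo,hi) in R_.items():
    for nm,d,roi in (('top',t,(130,160,450,310)),('scene',s,(150,130,420,480))):
        for b in blobs(d,lo,hi,roi)[:4]:
            print(n,nm,b[0],np.round(b[1:3],1),np.round(b[3][1]),round(b[3][2]),'bydepth',np.round(bydepth(d,b[1:3])),)
E
python3 - <<'E'
import cv2
a=cv2.imread('pics/top0.png'); s=cv2.imread('pics/scene0.png')
o=cv2.hconcat([cv2.resize(a[205:280,180:245],(400,461),interpolation=2),cv2.resize(a[220:285,360:430],(400,461),interpolation=2)])
cv2.imwrite('pics/crop1.png',o)
o=cv2.hconcat([cv2.resize(s[150:270,230:390],(400,300),interpolation=2),cv2.resize(s[325:395,345:425],(400,300),interpolation=2)])
cv2.imwrite('pics/crop2.png',o)
E
```

```text
red top 170.0 [206.6 243.7] [11. 18.] 31 bydepth [519. 324.  76.]
red top 155.0 [159.5 188.2] [10. 18.] 27 bydepth [695. 473.  77.]
red top 46.5 [388.8 241.1] [8. 8.] 90 bydepth [ 527. -252.   48.]
red scene 523.0 [346.5 461. ] [20. 31.] 80 bydepth [698. 475.  73.]
red scene 302.5 [386.1 353. ] [26. 16.] 5 bydepth [518. 328.  75.]
red scene 53.5 [264.5 187.8] [9. 8.] 34 bydepth [ 527. -251.   50.]
orange top 44.0 [313.2 249.5] [ 3. 19.] 82 bydepth [495.  -9. 110.]
orange scene 84.0 [318.5 229.8] [28.  7.] 56 bydepth [497.   2. 117.]
orange scene 43.0 [213.8 473.6] [7. 8.] 90 bydepth [915. 401. 134.]
orange scene 34.0 [192.9 423.2] [7. 6.] 45 bydepth [915. 301. 131.]
orange scene 30.0 [174.3 377.4] [7. 6.] 45 bydepth [915. 203. 134.]
yellow top 56.0 [403. 266.] [8. 8.] 90 bydepth [ 446. -295.   52.]
yellow scene 55.5 [283.9 168.5] [ 7. 10.] 90 bydepth [ 449. -292.   52.]
yellow scene 42.5 [240.4 310.8] [7. 8.] 45 bydepth [744. 112. 110.]
green top 56.5 [408. 247.] [8. 8.] 90 bydepth [ 507. -313.   50.]
green scene 52.5 [261.5 172.1] [10.  7.] 18 bydepth [ 510. -306.   55.]
blue top 457.5 [341.3 283.7] [19. 27.] 3 bydepth [392. -99.  39.]
blue top 61.5 [383.5 260.3] [8. 9.] 45 bydepth [ 465. -234.   48.]
blue scene 640.0 [336.6 212.5] [24. 33.] 70 bydepth [398. -85.  41.]
blue scene 196.0 [196.4 133.7] [11. 36.] 90 bydepth [ 603. -599.   23.]
blue scene 63.5 [287.7 184.1] [ 8. 10.] 90 bydepth [ 467. -231.   52.]
```

View pics/crop1.png

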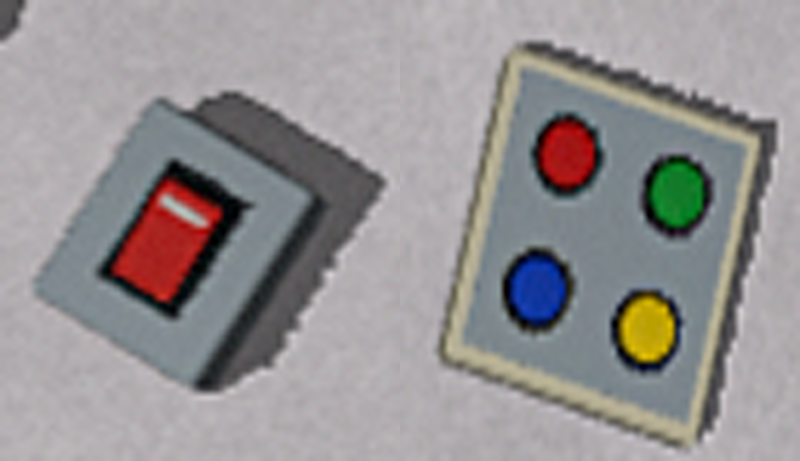

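View pics/crop2.png

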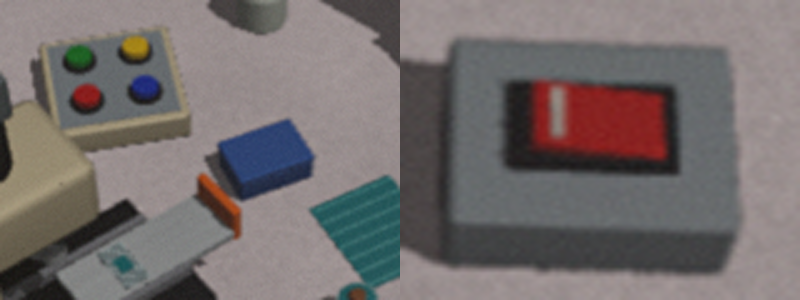

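Run:
```python
from h import *
t=load('top0');s=load('scene0')
pairs={'rocker':((206.6,243.7),(386.1,353)),'red':((388.8,241.1),(264.5,187.8)),'green':((408,247),(261.5,172.1)),'blue':((383.5,260.3),(287.7,184.1)),'yellow':((403,266),(283.9,168.5))}
for k,(a,b) in pairs.items():
    p,e=tri(t,a,s,b); print(k,np.round(p,1),'err',round(e,1))
# stripe: bright low-saturation within the rocker
for nm,d,roi in (('top',t,(200,230,220,252)),('scene',s,(372,343,402,364))):
    b=blobs(d,(0,0,140),(179,110,255),roi,1); print(nm,[(x[0],np.round(x[1:3],1)) for x in b])
# tab & microscope orientation
for nm,d,roi in (('top',t,(295,240,330,262)),('scene',s,(300,210,340,250))):
    b=blobs(d,(5,130,60),(18,255,255),roi)[0]; bp=cv2.boxPoints(b[3]); 
    print(nm,b[0],np.round(bp,1).tolist())
    for q in bp: print('  z115',np.round(onplane(d,q,115),1),'z75',np.round(onplane(d,q,75),1))
# points of tab by depth
b=blobs(t,(5,130,60),(18,255,255),(295,240,330,262))[0]
m=np.zeros((480,640),np.uint8);cv2.drawContours(m,[b[4]],-1,1,-1)
P=np.array([bydepth(t,(x,y)) for y,x in zip(*np.nonzero(m))]); print(np.round(P[np.argsort(P[:,1])],0)[::6])
```

```text
rocker [517.9 325.9  71.5] err 3.3
red [ 526.5 -252.2   48.8] err 0.1
green [ 507.4 -313.6   47.7] err 0.3
blue [ 465.2 -233.9   48.6] err 0.4
yellow [ 446.6 -295.9   47.6] err 0.3
top [(26.0, array([217.1, 247.9])), (22.0, array([216.1, 232.4])), (17.5, array([202.1, 234.2])), (9.5, array([209.3, 239. ]))]
scene [(9.5, array([376.2, 348.1]))]
top 48.0 [[303.6000061035156, 249.10000610351562], [321.8999938964844, 246.39999389648438], [322.3999938964844, 249.89999389648438], [304.1000061035156, 252.60000610351562]]
  z115 [495.9  21.  115. ] z75 [500.  21.  75.]
  z115 [503.7 -35.4 115. ] z75 [507.9 -36.7  75. ]
  z115 [492.9 -36.8 115. ] z75 [496.8 -38.2  75. ]
  z115 [485.1  19.5 115. ] z75 [488.9  19.5  75. ]
scene 150.0 [[306.0, 223.5], [312.20001220703125, 218.10000610351562], [330.6000061035156, 239.10000610351562], [324.3999938964844, 244.5]]
  z115 [512.8 -31.3 115. ] z75 [497.7 -62.9  75. ]
  z115 [492.  -39.2 115. ] z75 [476.  -71.2  75. ]
  z115 [485.6  38.8 115. ] z75 [469.3  10.2  75. ]
  z115 [505.7  45.8 115. ] z75 [490.3  17.5  75. ]
[[502. -36. 112.]
 [496. -33. 111.]
 [493. -27. 108.]
 [492. -23. 121.]
 [493. -17. 111.]
 [490. -11. 112.]
 [490.  -8. 110.]
 [493.  -2. 110.]
 [491.   4. 104.]
 [490.   7. 117.]
 [488.  14. 103.]
 [493.  20. 111.]]
```

```bash
cat >> h.py <<'E'
def rel(p,yaw):
    """shares for the move from now to world p, tool down, tool-x yaw deg"""
    s=sense(); R0=R.from_quat(s['ee_rot']); y=np.radians(yaw)
    Rt=R.from_matrix(np.c_[[np.cos(y),np.sin(y),0],[np.sin(y),-np.cos(y),0],[0,0,-1]])
    t=R0.inv().apply(np.array(p)-s['ee_pos'])/400; w=(R0.inv()*Rt).as_rotvec()/(2*np.pi)
    print('t',np.round(t,4),'w',np.round(w,4))
def st():
    s=sense(); x=R.from_quat(s['ee_rot']).as_matrix(); print('t',round(s['time_s'],2),'pos',np.round(s['ee_pos'],1),'yaw',round(np.degrees(np.arctan2(x[1,0],x[0,0])),1),'z',np.round(x[:,2],3),'F',np.round(s['ft_force'],1),'q',np.round(s['q'],2),'w',round(s['width'],2))
E
python3 - <<'E'
from h import *
rel((400,-10,230),98)
t=load('top0')
for uv in [(285,237),(300,236),(326,229),(275,277),(210,243)]: print(uv,np.round(onplane(t,uv,80),0),np.round(bydepth(t,uv),0))
E
```

```text
t [ 0.9554 -1.2654  0.0032] w [-1.000e-04 -1.000e-04 -2.283e-01]
(285, 237) [538.  79.  80.] [542.  80.  43.]
(300, 236) [541.  32.  80.] [545.  32.  47.]
(326, 229) [563. -50.  80.] [562. -50.  82.]
(275, 277) [413. 110.  80.] [414. 112.  51.]
(210, 243) [520. 313.  80.] [ 329.   19. 1764.]
```

Request:
apply_moves([
  {"tx":0.72,"ty":-0.95,"tz":0,"wz":-0.17,"hand":1},
  {"tx":0.72,"ty":-0.95,"tz":0,"wz":-0.17,"hand":1},
  {"tx":0.72,"ty":-0.95,"tz":0,"wz":-0.17,"hand":1},
  {"tx":0.72,"ty":-0.95,"tz":0,"wz":-0.17,"hand":1},
  {"tx":0.72,"ty":-0.95,"tz":0,"wz":-0.17,"hand":1},
  {"tx":0.72,"ty":-0.95,"tz":0,"wz":-0.17,"hand":1},
  {"tx":0.72,"ty":-0.95,"tz":0,"wz":-0.17,"hand":1},
  {"tx":0.72,"ty":-0.95,"tz":0,"wz":-0.17,"hand":1},
  {"tx":0.72,"ty":-0.95,"tz":0,"wz":-0.17,"hand":1},
  {"tx":0.72,"ty":-0.95,"tz":0,"wz":-0.17,"hand":1},
])

```text
invalid input
```

Run:
```python
from h import *
st(); rel((400,-10,230),98)
```

```text
t 0.15 pos [ 170.1 -601.1  230.8] yaw 15.8 z [-0.     0.001 -1.   ] F [-0.2  0.2 -0.4] q [ 1.25  0.42 -0.01  1.61  0.    1.11 -0.05] w 1.0
t [ 0.9554 -1.2654  0.0032] w [-1.000e-04 -1.000e-04 -2.283e-01]
```

Request:
apply_moves([
  {"tx":0.72,"ty":-0.95,"tz":0,"wx":0,"wy":0,"wz":-0.17,"hand":1},
  {"tx":0.72,"ty":-0.95,"tz":0,"wx":0,"wy":0,"wz":-0.17,"hand":1},
  {"tx":0.72,"ty":-0.95,"tz":0,"wx":0,"wy":0,"wz":-0.17,"hand":1},
  {"tx":0.72,"ty":-0.95,"tz":0,"wx":0,"wy":0,"wz":-0.17,"hand":1},
  {"tx":0.72,"ty":-0.95,"tz":0,"wx":0,"wy":0,"wz":-0.17,"hand":1},
  {"tx":0.72,"ty":-0.95,"tz":0,"wx":0,"wy":0,"wz":-0.17,"hand":1},
  {"tx":0.72,"ty":-0.95,"tz":0,"wx":0,"wy":0,"wz":-0.17,"hand":1},
  {"tx":0.72,"ty":-0.95,"tz":0,"wx":0,"wy":0,"wz":-0.17,"hand":1},
  {"tx":0.72,"ty":-0.95,"tz":0,"wx":0,"wy":0,"wz":-0.17,"hand":1},
  {"tx":0.72,"ty":-0.95,"tz":0,"wx":0,"wy":0,"wz":-0.17,"hand":1},
])

```text
time_s: 1.15
ee_pos: [344.4, -153.9, 231.3]
ee_rot: [0.782, 0.624, 0.0, -0.0]
ft_force: [1.1, -0.3, 0.5]
width: -0.0
```

Run:
```python
from h import *
st(); rel((400,-10,230),98)
```

```text
t 1.15 pos [ 344.4 -153.9  231.3] yaw 77.2 z [-0.  0. -1.] F [ 1.1 -0.3  0.5] q [ 0.87 -0.03 -0.51  2.16 -0.02  1.01  0.14] w -0.0
t [0.3816 0.0556 0.0034] w [-0.     -0.     -0.0578]
```

Request:
apply_moves([
  {"tx":0.38,"ty":0.056,"tz":0,"wx":0,"wy":0,"wz":-0.058,"hand":1},
  {"tx":0.38,"ty":0.056,"tz":0,"wx":0,"wy":0,"wz":-0.058,"hand":1},
  {"tx":0.38,"ty":0.056,"tz":0,"wx":0,"wy":0,"wz":-0.058,"hand":1},
  {"tx":0.38,"ty":0.056,"tz":0,"wx":0,"wy":0,"wz":-0.058,"hand":1},
  {"tx":0.38,"ty":0.056,"tz":0,"wx":0,"wy":0,"wz":-0.058,"hand":1},
  {"tx":0.38,"ty":0.056,"tz":0,"wx":0,"wy":0,"wz":-0.058,"hand":1},
  {"tx":0.38,"ty":0.056,"tz":0,"wx":0,"wy":0,"wz":-0.058,"hand":1},
  {"tx":0.38,"ty":0.056,"tz":0,"wx":0,"wy":0,"wz":-0.058,"hand":1},
  {"tx":0.38,"ty":0.056,"tz":0,"wx":0,"wy":0,"wz":-0.058,"hand":1},
  {"tx":0.38,"ty":0.056,"tz":0,"wx":0,"wy":0,"wz":-0.058,"hand":1},
])

```text
time_s: 2.15
ee_pos: [399.9, -11.0, 231.4]
ee_rot: [0.656, 0.755, 0.0, -0.0]
ft_force: [0.2, 0.1, 0.4]
width: 0.001
```

Run:
```python
from h import *
st(); grab('wrist','wrist1')
```

```text
t 2.15 pos [399.9 -11.  231.4] yaw 98.0 z [-0.  0. -1.] F [0.2 0.1 0.4] q [ 0.66  0.03 -0.72  2.11  0.02  1.01  0.07] w 0.0
```

View pics/wrist1.png

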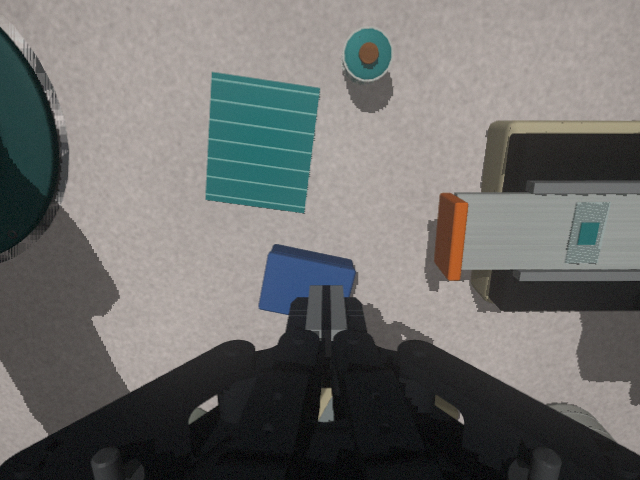

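Run:
```python
from h import *
d=load('wrist1'); cv2.imwrite('pics/crop3.png',cv2.resize(d['frame'][180:300,420:520,::-1],(500,600),interpolation=cv2.INTER_NEAREST))
for uv in [(441,235),(446,235),(452,235),(458,235),(463,235)]: print(uv,np.round(bydepth(d,uv),1))
```

```text
(441, 235) [491.6 -10.9  90.3]
(446, 235) [490.9  -7.1 102.8]
(452, 235) [490.9  -3.6 114.2]
(458, 235) [495.2  -3.  114.2]
(463, 235) [498.3  -2.3 115.2]
```

View pics/crop3.png

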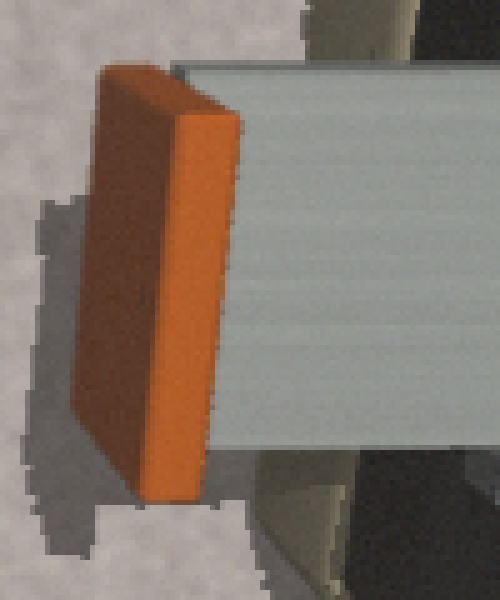

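Run:
```python
from h import *
d=load('wrist1')
P=[onplane(d,u,115) for u in [(455.2,202.5),(467.8,203),(448.4,280),(460.6,280)]]
print(np.round(P,1)); v=P[0]-P[2]; w=P[1]-P[3]
print(np.linalg.norm(v),np.linalg.norm(w),[np.degrees(np.arctan2(-x[0],x[1])) for x in (v,w)],'front mid',(P[0]+P[2])/2)
# slide long edge, z~? lateral edges of slide at its top and base edge
for a,b,z in [((460,193.2),(630,194),95),((512,121),(635,121),80)]:
    A,B=onplane(d,a,z),onplane(d,b,z); print(np.degrees(np.arctan2(B[1]-A[1],B[0]-A[0])))
rel((472,-10,90),98)
```

```text
[[487.2  20.1 115. ]
 [496.   20.9 115. ]
 [496.2 -37.9 115. ]
 [505.2 -36.7 115. ]]
58.6812524348522 58.3391845297176 [np.float64(8.790762985838189), np.float64(9.025940105711104)] front mid [491.69981562  -8.9348485  115.        ]
7.784545556265363
8.163103147663758
t [-0.0231  0.1786  0.3534] w [ 0.     -0.      0.0001]
```

Run:
```python
from h import *
rel((462,-13.2,87),98)
```

```text
t [-0.0275  0.1527  0.3609] w [ 0.     -0.      0.0001]
```

Request:
apply_moves([
  {"tx":-0.0275,"ty":0.1527,"tz":0.36,"wx":0,"wy":0,"wz":0,"hand":1},
  {"tx":-0.0275,"ty":0.1527,"tz":0.36,"wx":0,"wy":0,"wz":0,"hand":1},
  {"tx":-0.0275,"ty":0.1527,"tz":0.36,"wx":0,"wy":0,"wz":0,"hand":1},
  {"tx":-0.0275,"ty":0.1527,"tz":0.36,"wx":0,"wy":0,"wz":0,"hand":1},
  {"tx":-0.0275,"ty":0.1527,"tz":0.36,"wx":0,"wy":0,"wz":0,"hand":1},
  {"tx":-0.0275,"ty":0.1527,"tz":0.36,"wx":0,"wy":0,"wz":0,"hand":1},
  {"tx":-0.0275,"ty":0.1527,"tz":0.36,"wx":0,"wy":0,"wz":0,"hand":1},
  {"tx":-0.0275,"ty":0.1527,"tz":0.36,"wx":0,"wy":0,"wz":0,"hand":1},
  {"tx":-0.0275,"ty":0.1527,"tz":0.36,"wx":0,"wy":0,"wz":0,"hand":1},
  {"tx":-0.0275,"ty":0.1527,"tz":0.36,"wx":0,"wy":0,"wz":0,"hand":1},
])

```text
time_s: 3.2
ee_pos: [462.2, -13.4, 87.9]
ee_rot: [0.656, 0.755, 0.0, 0.0]
ft_force: [0.4, -0.4, -0.0]
width: 0.001
```

Run:
```python
from h import *
st(); grab('wrist','wrist2')
```

```text
t 3.2 pos [462.2 -13.4  87.9] yaw 98.0 z [ 0.001 -0.    -1.   ] F [ 0.4 -0.4 -0. ] q [ 0.51  0.41 -0.64  2.11  0.37  0.73 -0.23] w 0.0
```

View pics/wrist2.png

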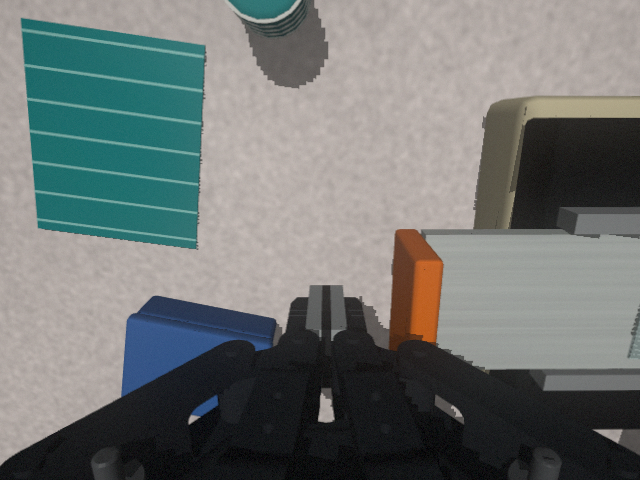

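Request:
apply_moves([
  {"tx":0,"ty":0.0125,"tz":0,"wx":0,"wy":0,"wz":0,"hand":1},
  {"tx":0,"ty":0.025,"tz":0,"wx":0,"wy":0,"wz":0,"hand":1},
  {"tx":0,"ty":0.0375,"tz":0,"wx":0,"wy":0,"wz":0,"hand":1},
  {"tx":0,"ty":0.05,"tz":0,"wx":0,"wy":0,"wz":0,"hand":1},
  {"tx":0,"ty":0.0625,"tz":0,"wx":0,"wy":0,"wz":0,"hand":1},
  {"tx":0,"ty":0.075,"tz":0,"wx":0,"wy":0,"wz":0,"hand":1},
  {"tx":0,"ty":0.0875,"tz":0,"wx":0,"wy":0,"wz":0,"hand":1},
  {"tx":0,"ty":0.1,"tz":0,"wx":0,"wy":0,"wz":0,"hand":1},
  {"tx":0,"ty":0.1125,"tz":0,"wx":0,"wy":0,"wz":0,"hand":1},
  {"tx":0,"ty":0.125,"tz":0,"wx":0,"wy":0,"wz":0,"hand":1},
])

```text
time_s: 4.25
ee_pos: [511.9, -6.3, 87.7]
ee_rot: [0.656, 0.755, 0.0, 0.0]
ft_force: [-2.3, 1.0, -0.1]
width: 0.001
```

Run:
```python
from h import *
st(); grab('wrist','wrist3')
```

```text
t 4.25 pos [511.9  -6.3  87.7] yaw 98.0 z [ 0. -0. -1.] F [-2.3  1.  -0.1] q [ 0.46  0.49 -0.62  1.99  0.4   0.78 -0.25] w 0.0
```

View pics/wrist3.png

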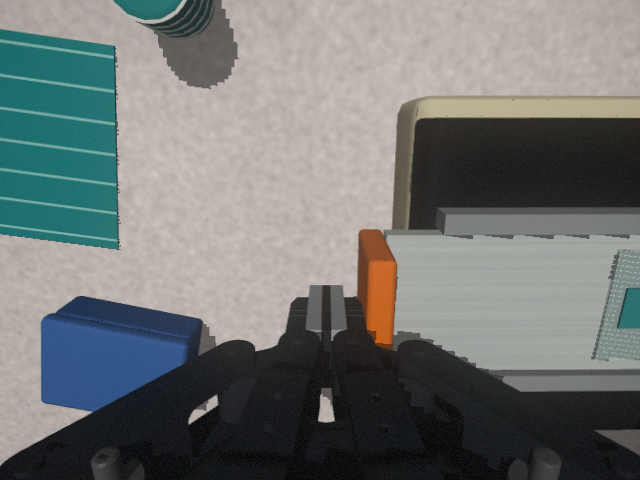

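Request:
apply_moves([
  {"tx":0,"ty":0.005,"tz":0,"wx":0,"wy":0,"wz":0,"hand":1},
  {"tx":0,"ty":0.01,"tz":0,"wx":0,"wy":0,"wz":0,"hand":1},
  {"tx":0,"ty":0.015,"tz":0,"wx":0,"wy":0,"wz":0,"hand":1},
  {"tx":0,"ty":0.02,"tz":0,"wx":0,"wy":0,"wz":0,"hand":1},
  {"tx":0,"ty":0.025,"tz":0,"wx":0,"wy":0,"wz":0,"hand":1},
  {"tx":0,"ty":0.03,"tz":0,"wx":0,"wy":0,"wz":0,"hand":1},
  {"tx":0,"ty":0.035,"tz":0,"wx":0,"wy":0,"wz":0,"hand":1},
  {"tx":0,"ty":0.04,"tz":0,"wx":0,"wy":0,"wz":0,"hand":1},
  {"tx":0,"ty":0.045,"tz":0,"wx":0,"wy":0,"wz":0,"hand":1},
  {"tx":0,"ty":0.05,"tz":0,"wx":0,"wy":0,"wz":0,"hand":1},
])

```text
time_s: 5.3
ee_pos: [524.2, -4.7, 86.7]
ee_rot: [0.656, 0.755, -0.007, -0.005]
ft_force: [-83.9, -10.3, 69.1]
width: -0.0
```

Request:
apply_moves([
  {"tx":0,"ty":-0.02,"tz":0,"wx":0,"wy":0,"wz":0,"hand":1},
  {"tx":0,"ty":-0.05,"tz":0,"wx":0,"wy":0,"wz":0,"hand":1},
  {"tx":0,"ty":-0.1,"tz":0,"wx":0,"wy":0,"wz":0,"hand":1},
  {"tx":0,"ty":-0.12,"tz":0,"wx":0,"wy":0,"wz":0,"hand":1},
  {"tx":0,"ty":-0.12,"tz":-0.1,"wx":0,"wy":0,"wz":0,"hand":1},
  {"tx":0,"ty":-0.12,"tz":-0.2,"wx":0,"wy":0,"wz":0,"hand":1},
  {"tx":0,"ty":-0.15,"tz":-0.3,"wx":0,"wy":0,"wz":0,"hand":1},
  {"tx":0,"ty":-0.2,"tz":-0.36,"wx":0,"wy":0,"wz":0,"hand":1},
  {"tx":0,"ty":-0.25,"tz":-0.36,"wx":0,"wy":0,"wz":0,"hand":1},
  {"tx":0,"ty":-0.25,"tz":-0.36,"wx":0,"wy":0,"wz":0,"hand":1},
])

```text
time_s: 6.3
ee_pos: [426.7, -18.5, 233.3]
ee_rot: [0.656, 0.754, -0.007, -0.003]
ft_force: [0.6, 0.4, -0.1]
width: 0.002
```

Run:
```python
from h import *
st(); grab('wrist','wrist4'); grab('scene','scene4')
s=load('scene4'); a=s['frame'][150:300,220:360,::-1]; b=load('scene0')['frame'][150:300,220:360,::-1]
cv2.imwrite('pics/crop4.png',cv2.resize(cv2.hconcat([b,a]),(800,428)))
```

```text
t 6.3 pos [426.7 -18.5 233.3] yaw 98.0 z [-0.014 -0.007 -1.   ] F [ 0.6  0.4 -0.1] q [ 0.68  0.11 -0.75  2.05  0.09  1.04  0.02] w 0.0
```

View pics/wrist4.png

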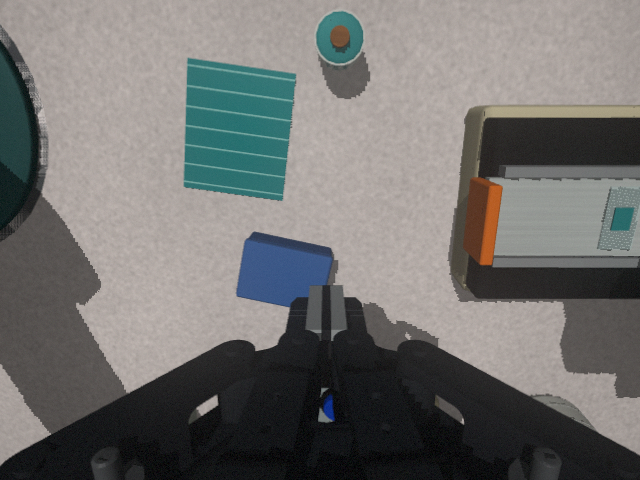

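View pics/crop4.png

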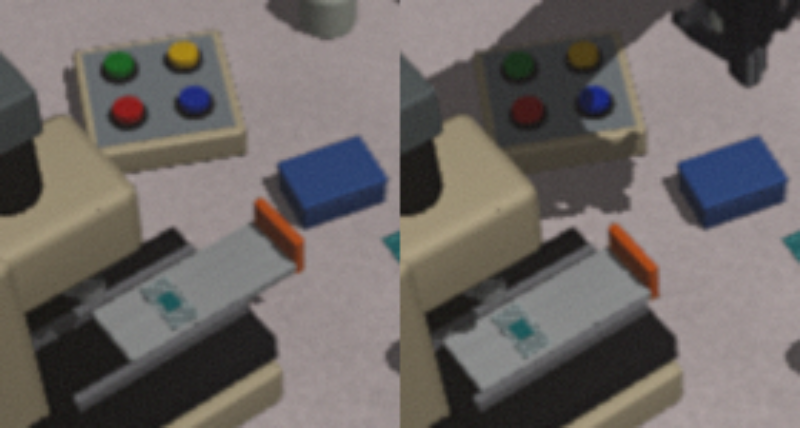

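Run:
```python
from h import *
d=load('wrist4'); cv2.imwrite('pics/crop5.png',cv2.resize(d['frame'][160:280,450:550,::-1],(500,600),interpolation=cv2.INTER_NEAREST))
```

```text
(no output)
```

View pics/crop5.png

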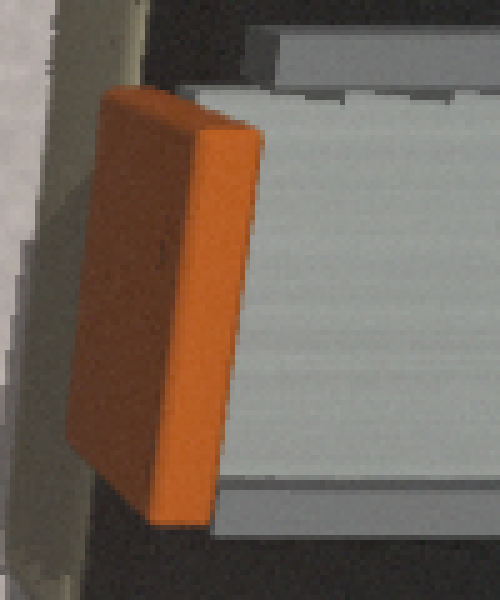

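Run:
```python
from h import *
d=load('wrist4')
a,b=onplane(d,(489.2,185.6),115),onplane(d,(480,264.8),115); m=(a+b)/2
dd=np.array([np.cos(.143),np.sin(.143),0]); print(m,(m-[491.7,-8.9,115])@dd, np.linalg.norm(a-b))
for uv in [(475,150),(460,200),(470,120),(560,190),(478,290)]: print(uv,np.round(bydepth(d,uv),1))
# base front edge at z80: left edge of black stage pixel col
for uv in [(484,125),(470,287)]: print(np.round(onplane(d,uv,80),1))
```

```text
[537.26294748  -2.51763595 115.        ] 46.007453127785574 58.606585425563
(475, 150) [545.7  46.3  39.2]
(460, 200) [552.1  -2.3  16.2]
(470, 120) [541.4  70.8  21.3]
(560, 190) [598.   27.9  89.3]
(478, 290) [562.8 -66.2  79.3]
[532.3  66.3  80. ]
[555.  -64.2  80. ]
```

Run:
```python
from h import *
t=load('top0'); s=load('scene0')
p,e=tri(t,(209.3,239.0),s,(376.2,348.1)); print('stripe',p,e)
b=blobs(t,(0,150,80),(6,255,255),(190,225,230,260))[0]; bp=cv2.boxPoints(b[3]); W=[onplane(t,q,72) for q in bp]; print(np.round(W,1))
rel((520,315,225),59)
```

```text
stripe [532.79463709 313.68698396  85.81125347] 1.4080430225073592
[[504.5 353.3  72. ]
 [552.1 325.7  72. ]
 [534.1 296.1  72. ]
 [486.5 323.8  72. ]]
t [0.7931 0.3434 0.0114] w [-0.0022  0.0014  0.1083]
```

Request:
apply_moves([
  {"tx":0.793,"ty":0.343,"tz":0.011,"wx":-0.002,"wy":0.0015,"wz":0.108,"hand":1},
  {"tx":0.793,"ty":0.343,"tz":0.011,"wx":-0.002,"wy":0.0015,"wz":0.108,"hand":1},
  {"tx":0.793,"ty":0.343,"tz":0.011,"wx":-0.002,"wy":0.0015,"wz":0.108,"hand":1},
  {"tx":0.793,"ty":0.343,"tz":0.011,"wx":-0.002,"wy":0.0015,"wz":0.108,"hand":1},
  {"tx":0.793,"ty":0.343,"tz":0.011,"wx":-0.002,"wy":0.0015,"wz":0.108,"hand":1},
  {"tx":0.793,"ty":0.343,"tz":0.011,"wx":-0.002,"wy":0.0015,"wz":0.108,"hand":1},
  {"tx":0.793,"ty":0.343,"tz":0.011,"wx":-0.002,"wy":0.0015,"wz":0.108,"hand":1},
  {"tx":0.793,"ty":0.343,"tz":0.011,"wx":-0.002,"wy":0.0015,"wz":0.108,"hand":1},
  {"tx":0.793,"ty":0.343,"tz":0.011,"wx":-0.002,"wy":0.0015,"wz":0.108,"hand":1},
  {"tx":0.793,"ty":0.343,"tz":0.011,"wx":-0.002,"wy":0.0015,"wz":0.108,"hand":1},
])

```text
time_s: 7.4
ee_pos: [519.6, 317.0, 223.9]
ee_rot: [0.869, 0.494, -0.001, -0.001]
ft_force: [0.4, -1.4, 0.1]
width: -0.001
```

Run:
```python
from h import *
st(); grab('wrist','wrist5')
```

```text
t 7.4 pos [519.6 317.  223.9] yaw 59.2 z [-0.003  0.002 -1.   ] F [ 0.4 -1.4  0.1] q [-0.05  0.49 -0.74  1.64  0.36  1.15 -1.42] w -0.0
```

View pics/wrist5.png

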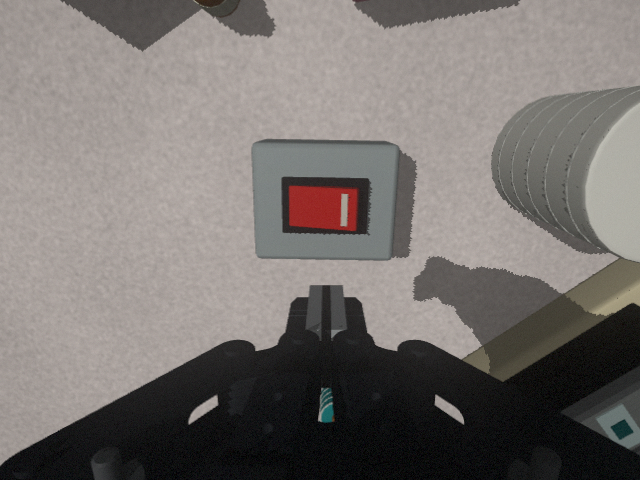

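Run:
```python
from h import *
d=load('wrist5')
h=cv2.cvtColor(d['frame'],cv2.COLOR_RGB2HSV)
m=((d['frame'].max(2)<70)|((h[:,:,1]>150)&((h[:,:,0]<8)|(h[:,:,0]>172)))).astype(np.uint8)[165:250,265:385]
m=cv2.morphologyEx(m,cv2.MORPH_CLOSE,np.ones((9,9)));m=cv2.morphologyEx(m,cv2.MORPH_OPEN,np.ones((9,9)))
c=max(cv2.findContours(m,cv2.RETR_EXTERNAL,cv2.CHAIN_APPROX_NONE)[0],key=cv2.contourArea)
bp=cv2.boxPoints(cv2.minAreaRect(c))+[265,165]; print(bp.round(1).tolist())
W=np.array([onplane(d,q,66) for q in bp]);print(W.round(1),'c',W.mean(0),np.linalg.norm(np.diff(W,axis=0),axis=1))
for i in range(2): v=W[i+1]-W[i];print(np.degrees(np.arctan2(v[1],v[0])))
uv=(344,210)
print('stripe d',bydepth(d,uv),onplane(d,uv,76)); print('left end',bydepth(d,(296,208)))
# box top
g=((h[:,:,1]<60)&(d['frame'].max(2)>95)&(d['frame'].max(2)<160)).astype(np.uint8)
```

```text
[[280.8, 232.3], [282.0, 176.2], [369.3, 178.1], [368.1, 234.2]]
[[479.9 323.1  66. ]
 [505.9 361.7  66. ]
 [564.6 325.   66. ]
 [541.3 284.7  66. ]] c [522.91414244 323.59553446  66.        ] [46.54796254 69.27856585 46.58433084]
56.05555355943789
-31.990292643522608
stripe d [535.27954941 315.29843328  77.43335128] [535.16437506 314.97498561  76.        ]
left end [501.98830567 334.36964571  67.74762965]
```

Run:
```python
from h import *
rel((536.2,314.6,90),58.7)
```

```text
t [0.0195 0.0369 0.3354] w [-0.0004  0.0001  0.0012]
```

Request:
apply_moves([
  {"tx":0.0195,"ty":0.037,"tz":0,"wx":0,"wy":0,"wz":0.001,"hand":1},
  {"tx":0.0195,"ty":0.037,"tz":0.1,"wx":0,"wy":0,"wz":0.001,"hand":1},
  {"tx":0.0195,"ty":0.037,"tz":0.2,"wx":0,"wy":0,"wz":0.001,"hand":1},
  {"tx":0.0195,"ty":0.037,"tz":0.3,"wx":0,"wy":0,"wz":0.001,"hand":1},
  {"tx":0.0195,"ty":0.037,"tz":0.335,"wx":0,"wy":0,"wz":0.001,"hand":1},
  {"tx":0.0195,"ty":0.037,"tz":0.335,"wx":0,"wy":0,"wz":0.001,"hand":1},
  {"tx":0.0195,"ty":0.037,"tz":0.335,"wx":0,"wy":0,"wz":0.001,"hand":1},
  {"tx":0.0195,"ty":0.037,"tz":0.335,"wx":0,"wy":0,"wz":0.001,"hand":1},
  {"tx":0.0195,"ty":0.037,"tz":0.335,"wx":0,"wy":0,"wz":0.001,"hand":1},
  {"tx":0.0195,"ty":0.037,"tz":0.335,"wx":0,"wy":0,"wz":0.001,"hand":1},
])

```text
time_s: 8.45
ee_pos: [536.6, 314.7, 91.1]
ee_rot: [0.871, 0.491, -0.0, -0.001]
ft_force: [-0.4, 0.7, 1.0]
width: -0.0
```

Run:
```python
from h import *
st(); d=grab('wrist','wrist6')
cv2.imwrite('pics/crop6.png',cv2.resize(d['frame'][200:400,200:450,::-1],(750,600)))
```

```text
t 8.45 pos [536.6 314.7  91.1] yaw 58.8 z [-0.001  0.001 -1.   ] F [-0.4  0.7  1. ] q [-0.11  0.66 -0.65  1.71  0.48  0.93 -1.5 ] w -0.0
```

View pics/crop6.png

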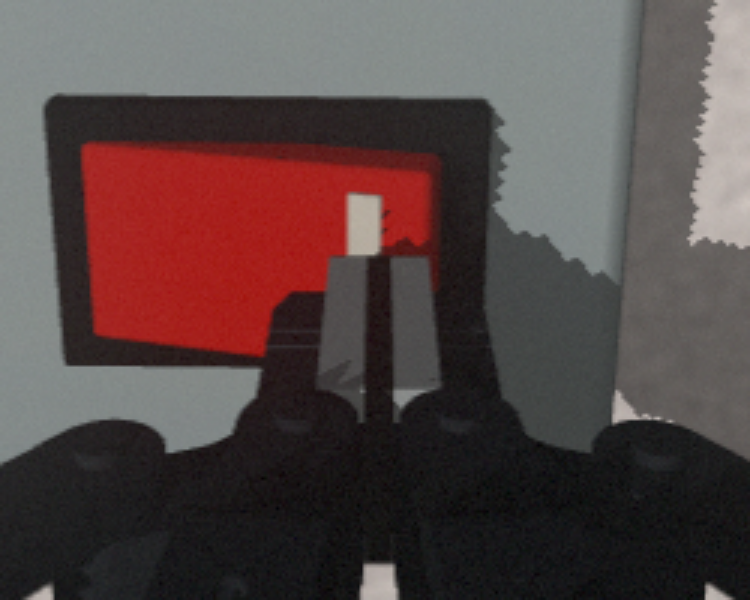

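Request:
apply_moves([
  {"tx":0,"ty":-0.005,"tz":0.01,"wx":0,"wy":0,"wz":0,"hand":1},
  {"tx":0,"ty":-0.005,"tz":0.02,"wx":0,"wy":0,"wz":0,"hand":1},
  {"tx":0,"ty":-0.005,"tz":0.025,"wx":0,"wy":0,"wz":0,"hand":1},
  {"tx":0,"ty":-0.005,"tz":0.03,"wx":0,"wy":0,"wz":0,"hand":1},
  {"tx":0,"ty":-0.005,"tz":0.034,"wx":0,"wy":0,"wz":0,"hand":1},
  {"tx":0,"ty":-0.005,"tz":0.038,"wx":0,"wy":0,"wz":0,"hand":1},
  {"tx":0,"ty":-0.005,"tz":0.042,"wx":0,"wy":0,"wz":0,"hand":1},
  {"tx":0,"ty":-0.005,"tz":0.046,"wx":0,"wy":0,"wz":0,"hand":1},
  {"tx":0,"ty":-0.005,"tz":0.049,"wx":0,"wy":0,"wz":0,"hand":1},
  {"tx":0,"ty":-0.005,"tz":0.051,"wx":0,"wy":0,"wz":0,"hand":1},
])

```text
time_s: 9.5
ee_pos: [536.4, 315.1, 71.2]
ee_rot: [0.872, 0.49, 0.001, -0.0]
ft_force: [7.1, -6.7, 11.4]
width: 0.001
```

Run:
```python
from h import *
st(); d=grab('wrist','wrist7')
cv2.imwrite('pics/crop7.png',cv2.resize(d['frame'][200:400,200:450,::-1],(750,600)))
```

```text
t 9.5 pos [536.4 315.1  71.2] yaw 58.7 z [ 0.001  0.001 -1.   ] F [ 7.1 -6.7 11.4] q [-0.12  0.69 -0.64  1.72  0.5   0.9  -1.51] w 0.0
```

View pics/crop7.png

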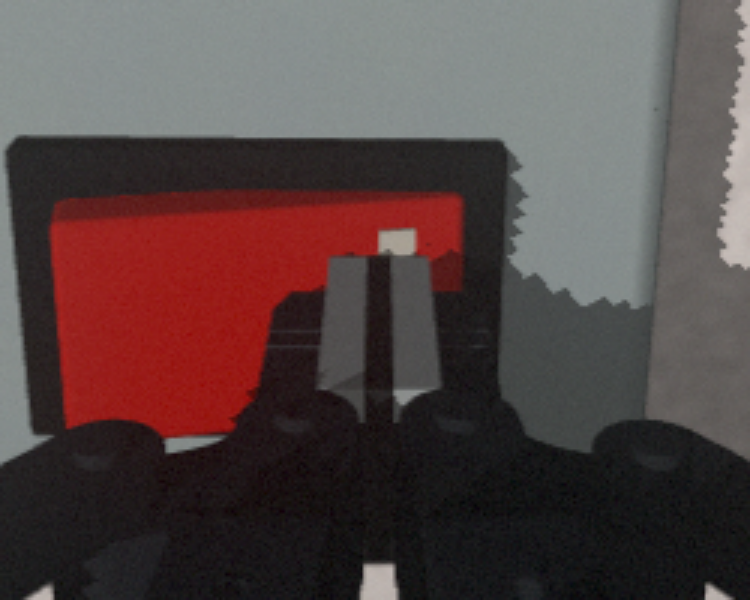

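Request:
apply_moves([
  {"tx":0,"ty":0.003,"tz":0.0,"wx":0,"wy":0,"wz":0,"hand":1},
  {"tx":0,"ty":0.005,"tz":0.002,"wx":0,"wy":0,"wz":0,"hand":1},
  {"tx":0,"ty":0.005,"tz":0.004,"wx":0,"wy":0,"wz":0,"hand":1},
  {"tx":0,"ty":0.005,"tz":0.006,"wx":0,"wy":0,"wz":0,"hand":1},
  {"tx":0,"ty":0.005,"tz":0.006,"wx":0,"wy":0,"wz":0,"hand":1},
  {"tx":0,"ty":0.005,"tz":0.006,"wx":0,"wy":0,"wz":0,"hand":1},
  {"tx":0,"ty":0.005,"tz":0.006,"wx":0,"wy":0,"wz":0,"hand":1},
  {"tx":0,"ty":0.005,"tz":0.006,"wx":0,"wy":0,"wz":0,"hand":1},
  {"tx":0,"ty":0.005,"tz":0.006,"wx":0,"wy":0,"wz":0,"hand":1},
  {"tx":0,"ty":0.005,"tz":0.006,"wx":0,"wy":0,"wz":0,"hand":1},
])

```text
time_s: 10.55
ee_pos: [538.3, 314.4, 70.1]
ee_rot: [0.872, 0.49, 0.001, 0.0]
ft_force: [-6.2, -5.4, 26.4]
width: -0.002
```

Request:
apply_moves([
  {"tx":0,"ty":0,"tz":-0.025,"wx":0,"wy":0,"wz":0,"hand":1},
  {"tx":0,"ty":0,"tz":-0.1,"wx":0,"wy":0,"wz":0,"hand":1},
  {"tx":0,"ty":0,"tz":-0.2,"wx":0,"wy":0,"wz":0,"hand":1},
  {"tx":0,"ty":0,"tz":-0.3,"wx":0,"wy":0,"wz":0,"hand":1},
  {"tx":-0.02,"ty":-0.04,"tz":-0.385,"wx":0,"wy":0,"wz":0,"hand":1},
  {"tx":-0.02,"ty":-0.04,"tz":-0.385,"wx":0,"wy":0,"wz":0,"hand":1},
  {"tx":-0.02,"ty":-0.04,"tz":-0.385,"wx":0,"wy":0,"wz":0,"hand":1},
  {"tx":-0.02,"ty":-0.04,"tz":-0.385,"wx":0,"wy":0,"wz":0,"hand":1},
  {"tx":-0.02,"ty":-0.04,"tz":-0.385,"wx":0,"wy":0,"wz":0,"hand":1},
  {"tx":-0.02,"ty":-0.04,"tz":-0.385,"wx":0,"wy":0,"wz":0,"hand":1},
])

```text
time_s: 11.55
ee_pos: [520.1, 315.5, 223.1]
ee_rot: [0.872, 0.49, 0.001, -0.0]
ft_force: [-0.0, -0.5, 0.4]
width: 0.002
```

Run:
```python
from h import *
st(); d=grab('wrist','wrist8'); d=load('wrist8')
h=cv2.cvtColor(d['frame'],cv2.COLOR_RGB2HSV)
m=((d['frame'].max(2)<70)|((h[:,:,1]>150)&((h[:,:,0]<8)|(h[:,:,0]>172)))).astype(np.uint8)[165:250,265:385]
m=cv2.morphologyEx(m,cv2.MORPH_CLOSE,np.ones((9,9)));m=cv2.morphologyEx(m,cv2.MORPH_OPEN,np.ones((9,9)))
c=max(cv2.findContours(m,cv2.RETR_EXTERNAL,cv2.CHAIN_APPROX_NONE)[0],key=cv2.contourArea)
bp=cv2.boxPoints(cv2.minAreaRect(c))+[265,165]
W=np.array([onplane(d,q,66) for q in bp]);print('frame c',W.mean(0),np.linalg.norm(np.diff(W,axis=0),axis=1))
# fit slope of rocker surface from depth
def slope(tag):
    d=load(tag);h=cv2.cvtColor(d['frame'],cv2.COLOR_RGB2HSV)
    m=((h[:,:,1]>150)&((h[:,:,0]<8)|(h[:,:,0]>172))); m[:165]=0;m[250:]=0;m[:,:265]=0;m[:,385:]=0
    m=cv2.erode(m.astype(np.uint8),np.ones((5,5)))
    P=np.array([bydepth(d,(x,y)) for y,x in zip(*np.nonzero(m))]); c=P.mean(0)
    A=np.c_[P[:,:2]-c[:2],np.ones(len(P))]; g=np.linalg.lstsq(A,P[:,2],rcond=None)[0]
    ax=np.array([np.cos(np.radians(-31.3)),np.sin(np.radians(-31.3))]); print(tag,len(P),c,'tilt along axis',np.arctan(g[:2]@ax),'cross',g[:2]@[-ax[1],ax[0]])
slope('wrist5');slope('wrist8')
cv2.imwrite('pics/crop8.png',cv2.resize(d['frame'][120:280,230:430,::-1],(750,600)))
```

```text
t 11.55 pos [520.1 315.5 223.1] yaw 58.7 z [ 0.001  0.001 -1.   ] F [-0.  -0.5  0.4] q [-0.05  0.49 -0.74  1.65  0.36  1.14 -1.43] w 0.0
frame c [522.87813317 323.86732615  66.        ] [68.78817373 46.20838279 71.86886517]
wrist5 1973 [518.66282586 326.99809061  73.16817533] tilt along axis 0.2380113315491947 cross 0.7404189207774728
wrist8 2041 [520.47985519 326.0756033   75.01454273] tilt along axis -0.20217851256162478 cross 0.8759920329054685
```

View pics/crop8.png

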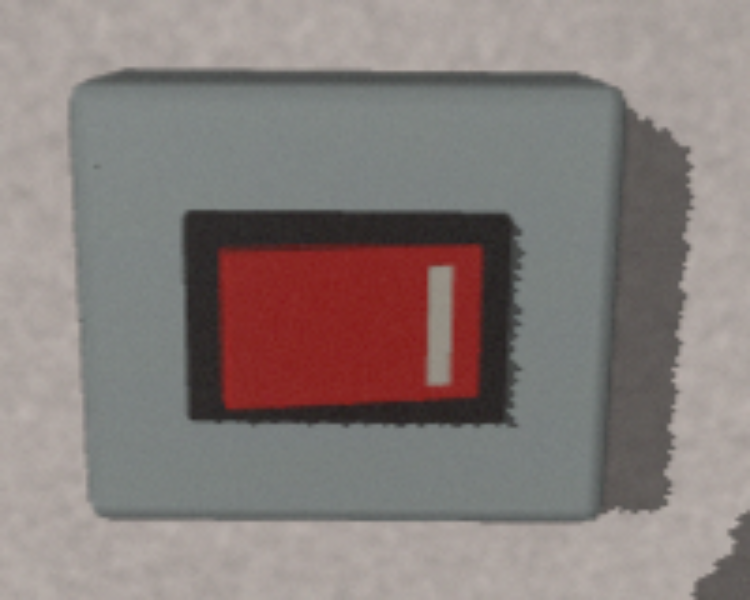

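Run:
```python
from h import *
rel((465,0,215),60);rel((450,-225,200),60)
```

```text
t [-0.7456  0.2921  0.02  ] w [ 0.0001 -0.0002 -0.0036]
t [-1.2458  0.5522  0.0571] w [ 0.0001 -0.0002 -0.0036]
```

Request:
apply_moves([
  {"tx":-0.92,"ty":0.38,"tz":0.02,"wx":0,"wy":0,"wz":-0.003,"hand":1},
  {"tx":-0.92,"ty":0.38,"tz":0.02,"wx":0,"wy":0,"wz":-0.003,"hand":1},
  {"tx":-0.92,"ty":0.38,"tz":0.02,"wx":0,"wy":0,"wz":-0.003,"hand":1},
  {"tx":-0.92,"ty":0.38,"tz":0.02,"wx":0,"wy":0,"wz":-0.003,"hand":1},
  {"tx":-0.92,"ty":0.38,"tz":0.02,"wx":0,"wy":0,"wz":-0.003,"hand":1},
  {"tx":-0.92,"ty":0.38,"tz":0.02,"wx":0,"wy":0,"wz":-0.003,"hand":1},
  {"tx":-0.92,"ty":0.38,"tz":0.02,"wx":0,"wy":0,"wz":-0.003,"hand":1},
  {"tx":-0.92,"ty":0.38,"tz":0.02,"wx":0,"wy":0,"wz":-0.003,"hand":1},
  {"tx":-0.92,"ty":0.38,"tz":0.02,"wx":0,"wy":0,"wz":-0.003,"hand":1},
  {"tx":-0.92,"ty":0.38,"tz":0.02,"wx":0,"wy":0,"wz":-0.003,"hand":1},
])

```text
time_s: 12.6
ee_pos: [458.6, -78.7, 214.8]
ee_rot: [0.868, 0.497, 0.001, -0.0]
ft_force: [1.2, 1.0, 0.5]
width: 0.002
```

Run:
```python
from h import *
st();rel((460,-225,180),60)
```

```text
t 12.6 pos [458.6 -78.7 214.8] yaw 59.7 z [ 0.001  0.001 -1.   ] F [1.2 1.  0.5] q [ 0.71  0.2  -0.67  2.    0.15  0.99 -0.56] w 0.0
t [-0.3141  0.1877  0.0867] w [ 0.0001 -0.0002 -0.0009]
```

Request:
apply_moves([
  {"tx":-0.314,"ty":0.188,"tz":0.087,"wx":0,"wy":0,"wz":0,"hand":1},
  {"tx":-0.314,"ty":0.188,"tz":0.087,"wx":0,"wy":0,"wz":0,"hand":1},
  {"tx":-0.314,"ty":0.188,"tz":0.087,"wx":0,"wy":0,"wz":0,"hand":1},
  {"tx":-0.314,"ty":0.188,"tz":0.087,"wx":0,"wy":0,"wz":0,"hand":1},
  {"tx":-0.314,"ty":0.188,"tz":0.087,"wx":0,"wy":0,"wz":0,"hand":1},
  {"tx":-0.314,"ty":0.188,"tz":0.087,"wx":0,"wy":0,"wz":0,"hand":1},
  {"tx":-0.314,"ty":0.188,"tz":0.087,"wx":0,"wy":0,"wz":0,"hand":1},
  {"tx":-0.314,"ty":0.188,"tz":0.087,"wx":0,"wy":0,"wz":0,"hand":1},
  {"tx":-0.314,"ty":0.188,"tz":0.087,"wx":0,"wy":0,"wz":0,"hand":1},
  {"tx":-0.314,"ty":0.188,"tz":0.087,"wx":0,"wy":0,"wz":0,"hand":1},
])

```text
time_s: 13.6
ee_pos: [460.2, -224.8, 180.0]
ee_rot: [0.867, 0.498, 0.001, 0.0]
ft_force: [-0.5, -0.3, 0.1]
width: -0.0
```

Run:
```python
from h import *
st(); grab('wrist','wrist9'); d=load('wrist9')
for n,lo,hi in [('blue',(105,150,60),(130,255,255)),('red',(0,150,60),(6,255,255)),('green',(45,120,40),(80,255,255)),('yellow',(20,150,60),(32,255,255))]:
    for b in blobs(d,lo,hi,None,200)[:2]: print(n,b[0],np.round(b[1:3],1),np.round(onplane(d,b[1:3],50),1),np.round(bydepth(d,b[1:3]),1))
```

```text
t 13.6 pos [ 460.2 -224.8  180. ] yaw 59.7 z [ 0.001  0.001 -1.   ] F [-0.5 -0.3  0.1] q [ 0.87  0.32 -0.56  1.93  0.21  0.95 -0.32] w -0.0
blue 1057.5 [338.9 230.2] [ 466.8 -234.4   50. ] [ 466.8 -234.5   49.7]
blue 283.0 [630.6 441.8] [ 596.8 -543.4   50. ] [ 611.6 -600.5    9.3]
red 1173.0 [422.1 210.2] [ 527.5 -252.1   50. ] [ 527.5 -252.2   49.6]
green 874.5 [436.2 287.2] [ 509.7 -313.7   50. ] [ 509.7 -314.6   48.4]
yellow 522.5 [362.2 298.3] [ 454.8 -292.6   50. ] [ 454.8 -292.8   49.6]
```

View pics/wrist9.png

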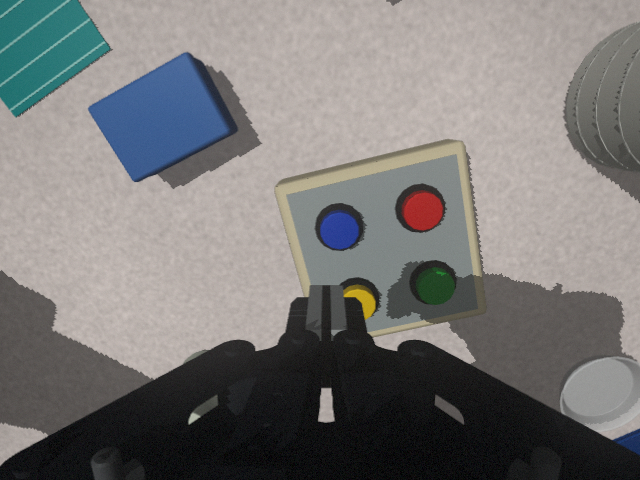

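Run:
```python
from h import *
rel((466.3,-234.3,58),60)
```

```text
t [-0.0131  0.0249  0.3049] w [ 0.0001 -0.0002 -0.0009]
```

Request:
apply_moves([
  {"tx":-0.013,"ty":0.025,"tz":0.05,"wx":0,"wy":0,"wz":0,"hand":1},
  {"tx":-0.013,"ty":0.025,"tz":0.15,"wx":0,"wy":0,"wz":0,"hand":1},
  {"tx":-0.013,"ty":0.025,"tz":0.25,"wx":0,"wy":0,"wz":0,"hand":1},
  {"tx":-0.013,"ty":0.025,"tz":0.3,"wx":0,"wy":0,"wz":0,"hand":1},
  {"tx":-0.013,"ty":0.025,"tz":0.305,"wx":0,"wy":0,"wz":0,"hand":1},
  {"tx":-0.013,"ty":0.025,"tz":0.305,"wx":0,"wy":0,"wz":0,"hand":1},
  {"tx":-0.013,"ty":0.025,"tz":0.305,"wx":0,"wy":0,"wz":0,"hand":1},
  {"tx":-0.013,"ty":0.025,"tz":0.305,"wx":0,"wy":0,"wz":0,"hand":1},
  {"tx":-0.013,"ty":0.025,"tz":0.305,"wx":0,"wy":0,"wz":0,"hand":1},
  {"tx":-0.013,"ty":0.025,"tz":0.305,"wx":0,"wy":0,"wz":0,"hand":1},
])

```text
time_s: 14.65
ee_pos: [466.5, -234.5, 58.5]
ee_rot: [0.867, 0.497, 0.001, 0.0]
ft_force: [-0.2, -1.3, 0.3]
width: 0.0
```

Run:
```python
from h import *
st(); d=grab('wrist','wrist10')
```

```text
t 14.65 pos [ 466.5 -234.5   58.5] yaw 59.7 z [ 0.002  0.    -1.   ] F [-0.2 -1.3  0.3] q [ 0.8   0.52 -0.48  1.98  0.36  0.72 -0.43] w 0.0
```

View pics/wrist10.png

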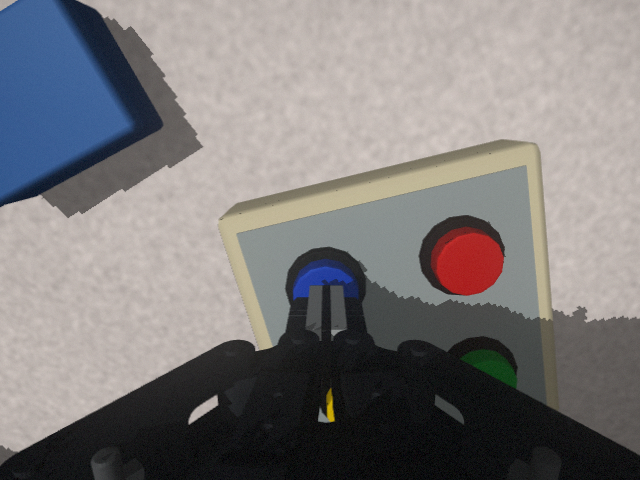

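Request:
apply_moves([
  {"tx":0,"ty":0,"tz":0.01,"wx":0,"wy":0,"wz":0,"hand":1},
  {"tx":0,"ty":0,"tz":0.018,"wx":0,"wy":0,"wz":0,"hand":1},
  {"tx":0,"ty":0,"tz":0.022,"wx":0,"wy":0,"wz":0,"hand":1},
  {"tx":0,"ty":0,"tz":0.026,"wx":0,"wy":0,"wz":0,"hand":1},
  {"tx":0,"ty":0,"tz":0.03,"wx":0,"wy":0,"wz":0,"hand":1},
  {"tx":0,"ty":0,"tz":0.033,"wx":0,"wy":0,"wz":0,"hand":1},
  {"tx":0,"ty":0,"tz":0.036,"wx":0,"wy":0,"wz":0,"hand":1},
  {"tx":0,"ty":0,"tz":0.038,"wx":0,"wy":0,"wz":0,"hand":1},
  {"tx":0,"ty":0,"tz":0.038,"wx":0,"wy":0,"wz":0,"hand":1},
  {"tx":0,"ty":0,"tz":0.038,"wx":0,"wy":0,"wz":0,"hand":1},
])

```text
time_s: 15.7
ee_pos: [466.5, -234.5, 43.9]
ee_rot: [0.867, 0.497, 0.001, 0.0]
ft_force: [-8.0, 2.3, 23.0]
width: -0.004
```

Request:
apply_moves([
  {"tx":0,"ty":0,"tz":-0.02,"wx":0,"wy":0,"wz":0,"hand":1},
  {"tx":0,"ty":0,"tz":-0.1,"wx":0,"wy":0,"wz":0,"hand":1},
  {"tx":0,"ty":0,"tz":-0.2,"wx":0,"wy":0,"wz":0,"hand":1},
  {"tx":0,"ty":0,"tz":-0.3,"wx":0,"wy":0,"wz":0,"hand":1},
  {"tx":-0.1,"ty":0.1,"tz":-0.3,"wx":0,"wy":0,"wz":0,"hand":1},
  {"tx":-0.12,"ty":0.19,"tz":-0.3,"wx":0,"wy":0,"wz":0,"hand":1},
  {"tx":-0.12,"ty":0.19,"tz":-0.3,"wx":0,"wy":0,"wz":0,"hand":1},
  {"tx":-0.12,"ty":0.19,"tz":-0.3,"wx":0,"wy":0,"wz":0,"hand":1},
  {"tx":-0.12,"ty":0.19,"tz":-0.3,"wx":0,"wy":0,"wz":0,"hand":1},
  {"tx":-0.12,"ty":0.19,"tz":-0.3,"wx":0,"wy":0,"wz":0,"hand":1},
])

```text
time_s: 16.7
ee_pos: [507.5, -313.4, 164.1]
ee_rot: [0.867, 0.498, 0.001, 0.0]
ft_force: [-0.0, 0.2, 0.2]
width: 0.004
```

Run:
```python
from h import *
st(); grab('wrist','wrist11'); d=load('wrist11')
for n,lo,hi in [('blue',(105,150,40),(130,255,255)),('red',(0,150,60),(6,255,255)),('green',(45,100,30),(80,255,255)),('yellow',(20,150,60),(32,255,255))]:
    for b in blobs(d,lo,hi,None,200)[:2]: print(n,b[0],np.round(b[1:3],1),np.round(onplane(d,b[1:3],50),1),np.round(bydepth(d,b[1:3]),1))
rel((508.8,-313.5,58),60)
```

```text
t 16.7 pos [ 507.5 -313.4  164.1] yaw 59.7 z [ 0.001 -0.    -1.   ] F [-0.   0.2  0.2] q [ 0.89  0.49 -0.51  1.74  0.28  0.99 -0.25] w 0.0
blue 3015.5 [32.5 60.2] [ 405.7 -126.4   50. ] [ 398.6 -120.2   37.1]
blue 1332.5 [216.2 160.8] [ 469.  -235.4   50. ] [ 467.  -235.    43.2]
red 1486.5 [305.8 138.6] [ 528.2 -253.3   50. ] [ 528.2 -253.3   50.2]
green 1300.0 [327.9 228. ] [ 510.  -313.6   50. ] [ 510.  -313.6   50. ]
yellow 1246.5 [242.3 247.8] [ 449.6 -295.3   50. ] [ 449.7 -295.3   50.1]
t [0.0018 0.0023 0.2654] w [ 0.0002 -0.     -0.0008]
```

View pics/wrist11.png

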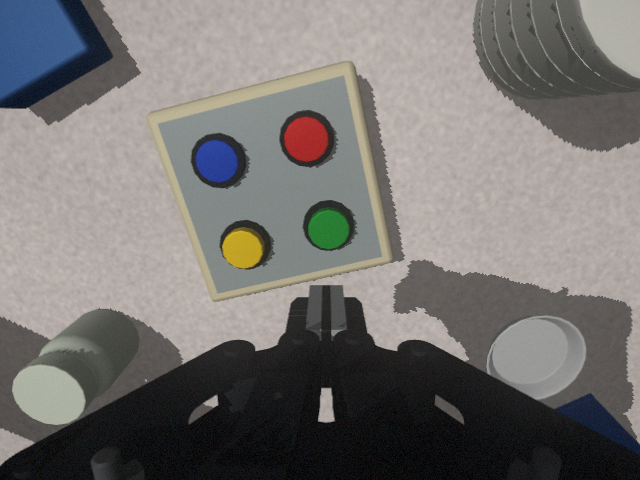

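Wrist picture: the blue key (216,161) is down, at height 43 mm. Green (328,228), red (306,139) and yellow (242,248) are up at 50 mm. Next I press green and release it.

Request:
apply_moves([
  {"tx":0.002,"ty":0.003,"tz":0.1,"wx":0,"wy":0,"wz":0,"hand":1},
  {"tx":0.002,"ty":0.003,"tz":0.2,"wx":0,"wy":0,"wz":0,"hand":1},
  {"tx":0.002,"ty":0.003,"tz":0.26,"wx":0,"wy":0,"wz":0,"hand":1},
  {"tx":0.002,"ty":0.003,"tz":0.265,"wx":0,"wy":0,"wz":0,"hand":1},
  {"tx":0.002,"ty":0.003,"tz":0.265,"wx":0,"wy":0,"wz":0,"hand":1},
  {"tx":0.002,"ty":0.003,"tz":0.265,"wx":0,"wy":0,"wz":0,"hand":1},
  {"tx":0.002,"ty":0.003,"tz":0.265,"wx":0,"wy":0,"wz":0,"hand":1},
  {"tx":0.002,"ty":0.003,"tz":0.265,"wx":0,"wy":0,"wz":0,"hand":1},
  {"tx":0.002,"ty":0.003,"tz":0.265,"wx":0,"wy":0,"wz":0,"hand":1},
  {"tx":0.002,"ty":0.003,"tz":0.265,"wx":0,"wy":0,"wz":0,"hand":1},
])

```text
time_s: 17.75
ee_pos: [509.2, -313.6, 58.4]
ee_rot: [0.867, 0.498, 0.001, 0.001]
ft_force: [0.0, 0.1, -0.5]
width: -0.002
```

Request:
apply_moves([
  {"tx":0,"ty":0,"tz":0.01,"wx":0,"wy":0,"wz":0,"hand":1},
  {"tx":0,"ty":0,"tz":0.018,"wx":0,"wy":0,"wz":0,"hand":1},
  {"tx":0,"ty":0,"tz":0.022,"wx":0,"wy":0,"wz":0,"hand":1},
  {"tx":0,"ty":0,"tz":0.026,"wx":0,"wy":0,"wz":0,"hand":1},
  {"tx":0,"ty":0,"tz":0.03,"wx":0,"wy":0,"wz":0,"hand":1},
  {"tx":0,"ty":0,"tz":0.033,"wx":0,"wy":0,"wz":0,"hand":1},
  {"tx":0,"ty":0,"tz":0.036,"wx":0,"wy":0,"wz":0,"hand":1},
  {"tx":0,"ty":0,"tz":0.038,"wx":0,"wy":0,"wz":0,"hand":1},
  {"tx":0,"ty":0,"tz":0.038,"wx":0,"wy":0,"wz":0,"hand":1},
  {"tx":0,"ty":0,"tz":0.038,"wx":0,"wy":0,"wz":0,"hand":1},
])

```text
time_s: 18.75
ee_pos: [509.2, -313.7, 43.9]
ee_rot: [0.867, 0.498, 0.0, 0.001]
ft_force: [-7.3, 3.8, 17.8]
width: -0.003
```

Green is at its stop: tip at 43.9 mm with 18 N. Now I retreat.

Request:
apply_moves([
  {"tx":0,"ty":0,"tz":-0.02,"wx":0,"wy":0,"wz":0,"hand":1},
  {"tx":0,"ty":0,"tz":-0.1,"wx":0,"wy":0,"wz":0,"hand":1},
  {"tx":0,"ty":0,"tz":-0.2,"wx":0,"wy":0,"wz":0,"hand":1},
  {"tx":0,"ty":0,"tz":-0.3,"wx":0,"wy":0,"wz":0,"hand":1},
  {"tx":0,"ty":0,"tz":-0.4,"wx":0,"wy":0,"wz":0,"hand":1},
  {"tx":-0.1,"ty":0,"tz":-0.4,"wx":0,"wy":0,"wz":0,"hand":1},
  {"tx":-0.15,"ty":0,"tz":-0.4,"wx":0,"wy":0,"wz":0,"hand":1},
  {"tx":-0.15,"ty":0,"tz":-0.4,"wx":0,"wy":0,"wz":0,"hand":1},
  {"tx":-0.15,"ty":0,"tz":-0.4,"wx":0,"wy":0,"wz":0,"hand":1},
  {"tx":-0.15,"ty":0,"tz":-0.4,"wx":0,"wy":0,"wz":0,"hand":1},
])

```text
time_s: 19.75
ee_pos: [479.3, -364.3, 203.9]
ee_rot: [0.867, 0.498, 0.001, 0.001]
ft_force: [0.3, 0.2, -0.9]
width: 0.0
```

Run:
```python
from h import *
st(); grab('wrist','wrist12'); d=load('wrist12'); grab('top','top12'); grab('scene','scene12')
for n,lo,hi in [('blue',(105,150,40),(130,255,255)),('red',(0,150,60),(6,255,255)),('green',(45,100,30),(80,255,255)),('yellow',(20,150,60),(32,255,255))]:
    for b in blobs(d,lo,hi,None,200)[:2]: print(n,b[0],np.round(b[1:3],1),np.round(bydepth(d,b[1:3]),1))
s0=load('scene0');s=load('scene12')
cv2.imwrite('pics/diff12.png',cv2.absdiff(s0['frame'],s['frame']))
```

```text
t 19.75 pos [ 479.3 -364.3  203.9] yaw 59.8 z [ 0.002 -0.001 -1.   ] F [ 0.3  0.2 -0.9] q [ 0.99  0.45 -0.51  1.69  0.25  1.07 -0.13] w 0.0
blue 8265.5 [577.6 390.7] [ 591.9 -599.5   78.3]
blue 1190.5 [222.8  76.2] [ 466.7 -235.    42. ]
red 1338.5 [305.5  53. ] [ 528.  -253.7   49.4]
green 1128.5 [326.2 141.8] [ 509.6 -314.8   48.9]
yellow 1090.0 [246.4 161.3] [ 448.6 -296.3   48.7]
```

View pics/scene12.png

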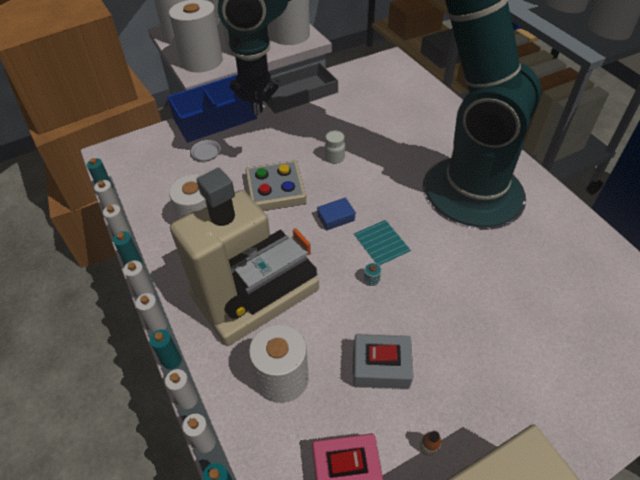

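View pics/diff12.png

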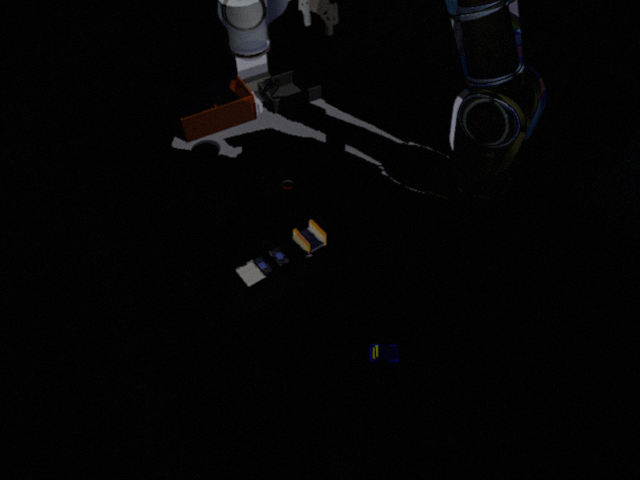

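The difference picture shows change only at the slide/tab (310,237), the rocker (380,352), the blue key (288,184), the arm and its shadow. Nothing else moved.

```bash
python3 -c "
from station import *
print(hand_in())"
```

```text
the job is handed in; nothing more can be done
None
```

The four steps were done in order with the shut fingertips, and the job was handed in at about 20 s. `hand_in()` gives no verdict, so success rests on my own checks.

- **Slide:** it travelled 46 mm home onto its stop. I pushed harder than needed there: the wrist force read about 109 N at that point, under the 120 N limit.
- **Rocker:** its tilt changed by 0.44 rad to fully on. The lamp box did not measurably move.
- **Blue key:** it stays down, with its top at about 42–43 mm.
- **Green key:** I pressed it to its stop (fingertip at 43.9 mm, 18 N on the wrist) and it came back up to about 49 mm.
- **Everything else:** the red and yellow keys are up at about 49 mm. Comparing the scene picture before and after shows no bystander moved. The arm ended clear of everything.

Two measurements disagreed slightly. The rocker centre differed by about 3–4 mm between the top and wrist cameras, so I used the mean, corrected by a close wrist view. The first move call was refused because it left out `wx` and `wy`; nothing moved then.

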